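# Draw the finned heat-sink bar from the stock rack

### The arm

A 6-joint arm with a two-finger parallel gripper is mounted at the origin on the work surface. World frame = base frame: x ahead of the robot, y to its left, z up, the work surface at z = 0. Lengths are in m, angles in rad, forces in N, time in s.
With the tool pointing down it reaches from about 0.35 to 0.85 m from the base axis. Payload 8.1 kg.
Tool frame: the origin (TCP) lies at the very end of the fingers, on their centre line; the grasp point (between the pads) lies 19 mm behind it; z points along the fingers, y is the direction in which the jaws open and shut (so a half turn about z gives the same grasp; the last joint's range is limited). The gripper opens to 93 mm and grips with 3 to 60 N. Pads are 15 mm wide; open, the fingers measure 128 mm over their backs; the gripper's body (75 mm by 188 mm) begins 65 mm behind the grasp point.
Start: joints at [1.179, 0.13, 1.488, -0, 1.523, -0.085], TCP at [0.181, 0.572, 0.219] pointing down, gripper open.
Joint ranges: [-2.96, 2.96], [-0.89, 2.26], [0.02, 2.5], [-1.34, 4.48], [0, 2.73], [-2.66, 2.66]. Speed limits (rad/s): [2.39, 2.39, 2.79, 3.14, 3.14, 3.14].

### API

Orientations are given as a rotation vector (axis times angle).
In Python, from plant import read_state, read_camera, close_job gives the robot as it stands.
- The arm moves only by the tool jog_arm, never from a script. Its argument "motion" is one flat list of numbers, 7 for each row, row after row: the opening, from 0 (shut) to 1 (fully open), then the shift along the tool's x, y, z scaled (see below), then the turn, a rotation vector about the tool's x, y, z scaled (see below). A call has 1 to 8 rows; each row is the pose to reach, as a shift and turn from the pose measured when the call began, along the tool's axes at that moment; what a row does not reach only later rows make up. The controller multiplies each number of a shift by 0.5 m and each number of a turn by 90 degrees. A row lasts 1/10 s, in which the tool goes at most 50 mm and 8.59 degrees, less where a joint would pass 70% of its speed; a pose out of reach is approached as far as the arm can. A call with a number of a shift or a turn outside -1 to 1 is refused whole. A call with a gripper value outside its range is refused whole. The fingers move at their own pace and stop on an object; "grip_force" is the grip in N (left out, the last holds). Time passes only in rows, so rows that repeat a pose let the fingers close. It gives the time, the measured TCP pose, the force and the opening at its end, in the units of the state.
- read_state(): the state, without advancing time (a new reading comes with each control period).
- read_camera(name): name is "side" or "top"; returns a dict with "frame" (384x512x3 uint8, red, green, blue), "vertical_fov" (degrees; the focal length in pixels is half the picture's height over the tangent of half this angle, whatever the lens; pixels are square), "cx", "cy" (the principal point, pixels), "world_from_camera" (4x4, takes a point from camera to world coordinates). Camera axes: x right, y down, z forward; pixel columns grow to the right and rows downward; lengths in m; the calibration is good to about 2 mm. A picture is of the moment at which its call begins. There is no depth.
- close_job(): hands the job in, once; it reports no verdict.
The state is a dict: "t": time; "q": joint angles; "dq": joint speeds; "joint_torque": joint torques, N m; "tool_pos": TCP position; "orientation": TCP orientation; "force": force on the tool from outside, world axes, zero at the start; "wrist_torque": the same for the moment, N m; "opening": finger opening in m.
Only numpy, scipy, OpenCV 4.12 (cv2) and the standard library are available. Lean on these libraries where they do the work, as an engineer would, in place of code of your own. Each camera call takes 0.05 s, during which the arm holds its last target.

### The job

Take the finned heat-sink bar out of the stock rack: lift its exposed end over the rack's front lip while its other end is still under the cover, then draw it out endwise. Lay it, fins up, lengthwise along the middle of the black rubber mat and let go, without dropping it.

Things in the scene. Friction and masses are not known exactly. Their poses are not given: they have to be found in the camera images.
- heat_sink: Aluminium bar 240 (x) x 36 (y) x 24 mm high, 0.3 kg: 8 mm base, three 4 mm lengthwise fins on top (edges and middle). Origin: centre of underside, z up. Lies along one of the rack's three lanes, -x end 8 mm behind the lip, last 74 mm under the cover. Other lanes: same length, width and metal, a flat bar 10 mm thick and an 18 mm channel with no middle fin. Grasp across its width from above.
- rack: Dark grey fixed rack 280 (x) x 244 mm (y), origin at the centre of its underside. Floor 10 mm above the bench. Lanes along x at y = -80, 0, 80 mm. Rear part, x = 40 to 140 mm, is covered (underside 47, top 51 mm above the bench; lanes 50 mm wide there; closed behind). The rest is open on top, no walls between lanes.
- lip (a point): Middle of the top edge of the lip across the rack's front (-x) end, 6 mm thick, 26 mm above the bench, 16 mm above the rack floor. Over the heat-sink bar the cover leaves only 13 mm, so it cannot be lifted out level: tilt it about its covered end, raising its lip end 20 to 35 mm, and draw it along the rack's -x. Axes as the rack's.
- mat: Black rubber mat fixed flat on the bench, 320 mm long (x), 150 mm wide (y), 4 mm thick. Origin at the centre of its underside.

How it is judged:
On the way, in this order (a step that is already met when the one before it is completed fails the run):
1. The lip end of the heat-sink bar is raised (the bar tilted 3 degrees or more, -x end up) while its other end is still under the cover (angle between heat_sink's own x axis and vertical above 1.623 rad and x of heat_sink in the frame of rack above -0.07 m), for 0.1 s.
2. The bar is drawn out from under the cover, over the lip (x of heat_sink in the frame of rack below -0.085 m).
At the end, for the whole second after the job is handed in: The heat-sink bar lies at rest flat on the mat, fins up, its centre within 30 mm of the mat's centre along and across the mat, and its length within 11 degrees of the mat's length (either way round) (x of heat_sink in the frame of mat between -0.03 and 0.03 m and y of heat_sink in the frame of mat between -0.03 and 0.03 m and z of heat_sink in the frame of mat between 0 and 0.008 m and angle between the x axis of heat_sink and the x axis of mat, either way round below 0.2 rad and angle between heat_sink's own z axis and vertical below 0.06 rad and linear speed of heat_sink below 0.02 m/s); the robot touches nothing.
It fails at once if The heat-sink bar is dropped (falls free at more than 0.6 m/s, some 20 mm) (linear speed of heat_sink above 0.6 m/s and contact force between heat_sink and the fingers below 0.05 N).
It also fails if it takes over 42 s, if anything falls off the work surface, if the arm or the gripper's body presses on something with over 40 N, if the wrist force passes 120 N, or if a joint passes its speed limit or range.

## Working session

There is one attempt and no reset: what is moved stays moved. The work goes in short steps, Python scripts to look and compute and a tool call to move; the robot and the scene stay as the last step left them, time stands still between calls to the robot, and variables do not carry over. Pictures are saved under pics/ and viewed, and the job is handed in when it is done.

Besides the shell and the picture viewer there is one more tool, called in YAML: its name, and indented under it one key for each argument. jog_arm: Moves the arm, as the interface text tells. Its arguments: {"type":"object","properties":{"motion":{"type":"array","items":{"type":"number"}},"grip_force":{"type":"number"}},"required":["motion"]}

```bash
mkdir -p pics; ls; python3 - <<'E'
from plant import *
import cv2
print(read_state())
for n in("side","top"):
    c=read_camera(n); cv2.imwrite(f"pics/{n}0.png",c["frame"][:,:,::-1]); print(n,c["vertical_fov"],c["cx"],c["cy"],c["world_from_camera"])
E
```

```text
pics
{'t': 0.0, 'q': array([ 1.17858121e+00,  1.31182670e-01,  1.48924116e+00, -2.18512272e-05,
        1.52299005e+00, -8.54627490e-02]), 'dq': array([-0.00027873, -0.00100039, -0.00012601, -0.00013278, -0.00069064,
        0.00081253]), 'joint_torque': array([ 1.17494343e-03, -5.59836352e+01, -4.91767859e+01,  7.71988579e-02,
        3.49247362e-02, -1.36376702e-04]), 'tool_pos': array([0.18098848, 0.57147067, 0.21759553]), 'orientation': array([-4.79894116e-01, -3.10430741e+00,  2.78731971e-03]), 'force': array([ 0.17906658, -0.54940235, -0.29619605]), 'wrist_torque': array([0.02777118, 0.04295288, 0.00508915]), 'opening': 0.09349100385854207}
side 55.51584758100222 260.4453915860736 192.30033131991672 [[-0.9688562  -0.18256133  0.16729922  0.41007637]
 [-0.24735835  0.74481375 -0.61973084  0.49689817]
 [-0.01146787 -0.64181293 -0.76677549  0.64579376]
 [ 0.          0.          0.          1.        ]]
top 52.64211590449219 254.79370879897502 200.52616665157 [[ 0.0064746  -0.99433373  0.10610616  0.43306354]
 [-0.99995197 -0.00721859 -0.0066292  -0.00451431]
 [ 0.00735757 -0.10605814 -0.99433271  0.8816517 ]
 [ 0.          0.          0.          1.        ]]
```

View pics/side0.png

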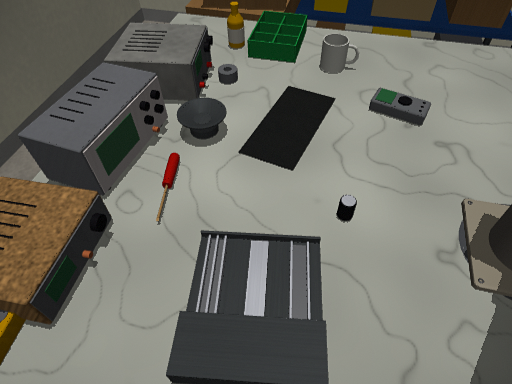

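View pics/top0.png

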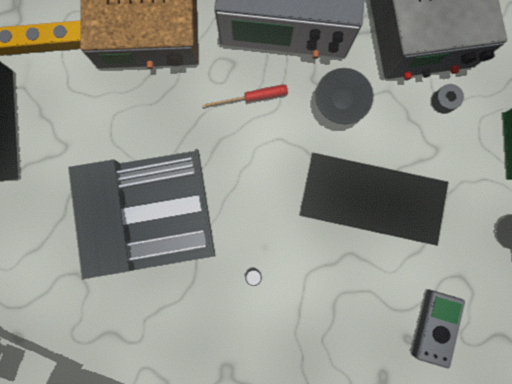

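The side view shows the rack at the bottom. Its lip is at (205–320, 235) and the three-fin bar is in the left lane, at about (210, 275). In the top view that lane is the upper one (118–195, 172), the lip runs from (198,151) to (214,257), and the mat is at about (374,199). Next I'll measure these.

```bash
cat > h.py <<'E'
import numpy as np, cv2
from plant import *
def ray(c,p,z):
    f=c["frame"].shape[0]/2/np.tan(np.radians(c["vertical_fov"]/2)); T=np.array(c["world_from_camera"])
    d=T[:3,:3]@np.array([(p[0]-c["cx"])/f,(p[1]-c["cy"])/f,1]); o=T[:3,3]
    return o+d*(z-o[2])/d[2]
def proj(c,P):
    f=c["frame"].shape[0]/2/np.tan(np.radians(c["vertical_fov"]/2)); T=np.linalg.inv(np.array(c["world_from_camera"]))
    v=T[:3,:3]@np.array(P)+T[:3,3]; return np.array([c["cx"]+f*v[0]/v[2],c["cy"]+f*v[1]/v[2]])
E
python3 - <<'E'
from h import *
c=read_camera("top"); im=c["frame"]
g=im.max(2)
m=((g<45)).astype(np.uint8); m[:, :290]=0;m[:140]=0;m[250:]=0;m[:,460:]=0
k=max(cv2.findContours(m,0,2)[0],key=cv2.contourArea); r=cv2.minAreaRect(k)
print("mat",r,cv2.contourArea(k)); B=cv2.boxPoints(r)
P=np.array([ray(c,p,.004) for p in B]); print(P.round(4), P.mean(0), [np.linalg.norm(P[i]-P[i-1]) for i in range(4)])
s=cv2.resize(im[140:290,60:225],None,fx=4.8,fy=4,interpolation=cv2.INTER_CUBIC)
s=cv2.resize(im[140:285,60:225],None,fx=4,fy=4,interpolation=cv2.INTER_CUBIC)
cv2.imwrite("pics/topz.png",s[:,:,::-1])
c=read_camera("side")
s=cv2.resize(c["frame"][225:384,165:335],None,fx=3.7,fy=3.7,interpolation=cv2.INTER_CUBIC)
cv2.imwrite("pics/sidez.png",s[:,:,::-1])
E
```

```text
mat ((397.00006103515625, 202.50003051757812), (14.849242210388184, 14.849242210388184), 45.0) 42.0
[[ 0.5244 -0.3105  0.004 ]
 [ 0.5487 -0.3353  0.004 ]
 [ 0.5247 -0.3585  0.004 ]
 [ 0.5006 -0.3337  0.004 ]] [ 0.52458221 -0.33450147  0.004     ] [np.float64(0.03325687603997007), np.float64(0.03470438828500177), np.float64(0.03336017694312243), np.float64(0.0346107903193007)]
```

View pics/topz.png

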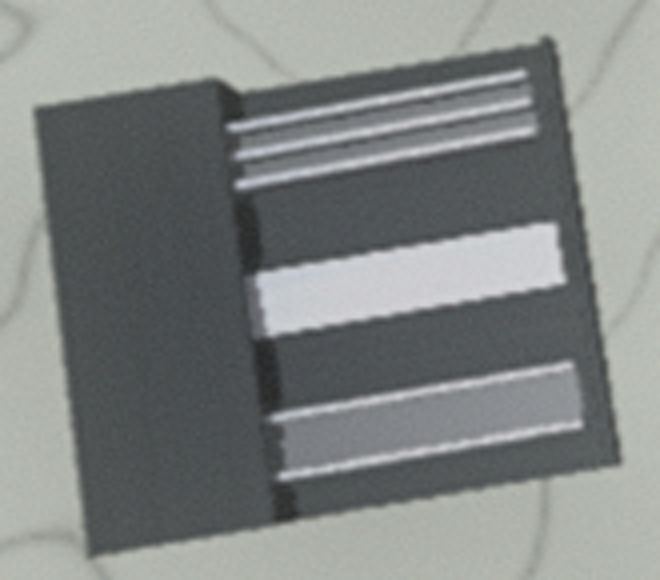

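View pics/sidez.png

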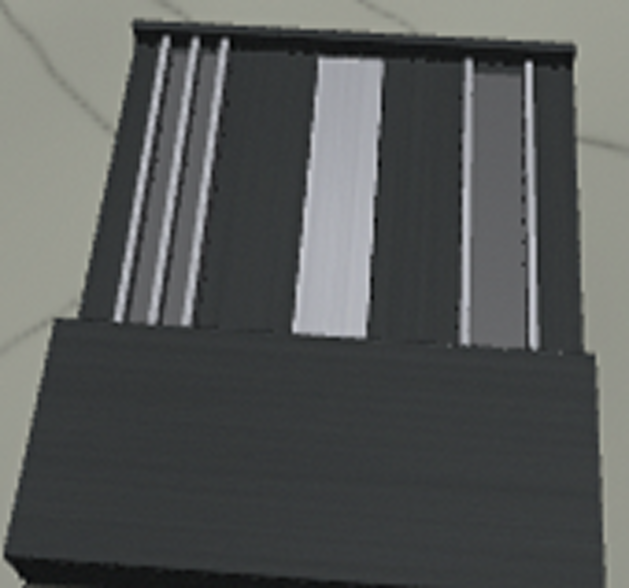

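```bash
python3 - <<'E'
from h import *
c=read_camera("top"); im=c["frame"]; g=im.max(2)
print("matpix",im[200,330],im[200,374],im[200,430])
m=((g<75)).astype(np.uint8); m[:, :290]=0;m[:140]=0;m[250:]=0;m[:,455:]=0
m=cv2.morphologyEx(m,cv2.MORPH_CLOSE,np.ones((5,5)))
k=max(cv2.findContours(m,0,2)[0],key=cv2.contourArea); r=cv2.minAreaRect(k)
B=cv2.boxPoints(r);print(r)
P=np.array([ray(c,p,.004) for p in B]); print(P.round(4), P.mean(0), [np.linalg.norm(P[i]-P[i-1]) for i in range(4)])
def px(u,v): return (60+(u+.5)/4-.5,140+(v+.5)/4-.5)
for n,z,L in [("lip corners",.026,[(549,38),(620,462)]),("cover",.051,[(36,108),(218,79),(90,556),(273,521)]),
 ("fins top/mid/bot: back, front",.034,[(228,128),(525,74),(234,157),(532,101),(238,186),(536,130)]),
 ]:
    Q=[ray(c,px(*p),z) for p in L]; print(n); print(np.array(Q).round(4))
    print([round(float(np.linalg.norm(Q[i]-Q[i-1])),4) for i in range(len(Q))])
c=read_camera("side")
def ps(u,v): return (165+(u+.5)/3.7-.5,225+(v+.5)/3.7-.5)
print("side: lipcorners, fins L/M/R back front")
for z,L in [(.026,[(134,20),(576,45)]),(.034,[(118,321),(166,36),(152,323),(195,37),(187,325),(224,38)]),(.051,[(55,320),(595,353)])]:
    print(np.array([ray(c,ps(*p),z) for p in L]).round(4))
s=(c["frame"].max(2)<45).astype(np.uint8); s[:80]=0;s[175:]=0;s[:,:236]=0;s[:,345:]=0
k=max(cv2.findContours(s,0,2)[0],key=cv2.contourArea); q=cv2.approxPolyDP(k,5,True)[:,0]
P=np.array([ray(c,p,.004) for p in q]);print("side mat",q.tolist(),P.round(4),P.mean(0))
E
```

```text
matpix [54 54 53] [46 45 44] [50 51 50]
((374.2767028808594, 198.53280639648438), (140.56272888183594, 63.42625427246094), 12.200469017028809)
[[ 0.4952 -0.1105  0.004 ]
 [ 0.6387 -0.1423  0.004 ]
 [ 0.5718 -0.4572  0.004 ]
 [ 0.4302 -0.4202  0.004 ]] [ 0.53397809 -0.28254448  0.004     ] [np.float64(0.31640127258767553), np.float64(0.14697051716514342), np.float64(0.3219126122099571), np.float64(0.14631358315958187)]
lip corners
[[0.6395 0.1206 0.026 ]
 [0.4039 0.0767 0.026 ]]
[0.2397, 0.2397]
cover
[[0.5926 0.3935 0.051 ]
 [0.6093 0.2959 0.051 ]
 [0.3541 0.3515 0.051 ]
 [0.3728 0.2564 0.051 ]]
[0.259, 0.0989, 0.2612, 0.0969]
fins top/mid/bot: back, front
[[0.5855 0.2953 0.034 ]
 [0.6171 0.1323 0.034 ]
 [0.5693 0.2913 0.034 ]
 [0.6019 0.1281 0.034 ]
 [0.5532 0.2884 0.034 ]
 [0.5857 0.1255 0.034 ]]
[0.1699, 0.1661, 0.166, 0.1665, 0.1676, 0.1661]
side: lipcorners, fins L/M/R back front
[[0.6387 0.1224 0.026 ]
 [0.3999 0.0802 0.026 ]]
[[0.5843 0.2876 0.034 ]
 [0.6153 0.1329 0.034 ]
 [0.5686 0.2847 0.034 ]
 [0.5999 0.1297 0.034 ]
 [0.5525 0.2816 0.034 ]
 [0.5845 0.1266 0.034 ]]
[[0.6074 0.3    0.051 ]
 [0.3686 0.2556 0.051 ]]
side mat [[288, 86], [239, 152], [292, 169], [334, 99]] [[ 0.5729 -0.4487  0.004 ]
 [ 0.6357 -0.1378  0.004 ]
 [ 0.4941 -0.1113  0.004 ]
 [ 0.4299 -0.4156  0.004 ]] [ 0.53314874 -0.27831915  0.004     ]
```

```bash
cat >> h.py <<'E'
from scipy.spatial.transform import Rotation as R
def down(yaw,tilt=0.0):
    # bar x axis at heading yaw (deg), -x end raised by tilt (deg); tool z down, y across bar (nearest half turn to current)
    y=np.radians(yaw); a=np.radians(tilt)
    bx=np.array([np.cos(y)*np.cos(a),np.sin(y)*np.cos(a),-np.sin(a)]); by=np.array([-np.sin(y),np.cos(y),0]); bz=np.cross(bx,by)
    s=read_state(); R0=R.from_rotvec(s["orientation"]).as_matrix()
    c=[np.stack([bx*k,-by*k,-bz],1) for k in(1,-1)]
    return max(c,key=lambda M:np.trace(M.T@R0))
def rows(pos,M):
    s=read_state(); R0=R.from_rotvec(s["orientation"])
    d=R0.inv().apply(np.array(pos)-s["tool_pos"]); r=(R0.inv()*R.from_matrix(M)).as_rotvec()
    print("shift/.5",(d/.5).round(4),"turn/90",(r/(np.pi/2)).round(4),"mm",np.linalg.norm(d)*1e3,"deg",np.degrees(np.linalg.norm(r)))
F=np.array([.601,.129]); YB=101.2; u=np.array([np.cos(np.radians(YB)),np.sin(np.radians(YB))])
E
python3 - <<'E'
from h import *
g=F+u*.11; print(g, R.from_rotvec(read_state()["orientation"]).as_matrix().round(3))
rows([*g,.12],down(YB))
E
```

```text
[0.57963422 0.23690507] [[-0.953  0.302 -0.   ]
 [ 0.302  0.953 -0.001]
 [ 0.    -0.001 -1.   ]]
shift/.5 [-0.9621 -0.3977  0.1967] turn/90 [-4.000e-04  2.000e-04  6.802e-01] mm 529.7438793326913 deg 61.220367574090766
```

jog_arm:
  motion: [0.65,-0.962,-0.398,0.197,0,0,0.68,0.65,-0.962,-0.398,0.197,0,0,0.68,0.65,-0.962,-0.398,0.197,0,0,0.68,0.65,-0.962,-0.398,0.197,0,0,0.68,0.65,-0.962,-0.398,0.197,0,0,0.68,0.65,-0.962,-0.398,0.197,0,0,0.68,0.65,-0.962,-0.398,0.197,0,0,0.68,0.65,-0.962,-0.398,0.197,0,0,0.68]
  grip_force: 40

```text
t: 1.1
tool_pos: [0.4832, 0.3174, 0.1439]
orientation: [2.0, 2.422, -0.0]
force: [1.6, 1.4, 0.1]
opening: 0.0603
```

```bash
python3 - <<'E'
from h import *
g=F+u*.11
s=read_state(); print(s["t"],s["tool_pos"],s["q"])
rows([*g,.12],down(YB))
E
```

```text
1.1 [0.48323151 0.31744724 0.14394012] [ 4.92753889e-01  1.18253921e-01  1.63919552e+00 -3.04478645e-04
  1.38411615e+00  3.02586871e-01]
shift/.5 [-0.1946  0.1589  0.048 ] turn/90 [ 0.0001  0.0002 -0.0033] mm 127.88140848587679 deg 0.30148659255217547
```

jog_arm:
  motion: [0.65,-0.195,0.159,0.048,0,0,-0.003,0.65,-0.195,0.159,0.048,0,0,-0.003,0.65,-0.195,0.159,0.048,0,0,-0.003,0.65,-0.195,0.159,0.048,0,0,-0.003,0.65,-0.195,0.159,0.048,0,0,-0.003]

```text
t: 1.6
tool_pos: [0.5796, 0.2363, 0.1195]
orientation: [-1.996, -2.425, 0.001]
force: [-0.1, 0.2, -0.2]
opening: 0.0603
```

```bash
python3 - <<'E'
from h import *
g=F+u*.11
s=read_state(); print(s["t"],s["tool_pos"],s["q"])
rows([*g,.06],down(YB))
rows([*g,.013],down(YB))
for n in("side","top"):
    c=read_camera(n); p=proj(c,[*s["tool_pos"]]);print(n,p); f=c["frame"].copy(); cv2.circle(f,tuple(int(round(v)) for v in p),3,(255,0,0),1)
    x,y=(140,190) if n=="side" else (50,110)
    cv2.imwrite(f"pics/{n}1.png",cv2.resize(f[y:y+194,x:x+220],None,fx=3,fy=3)[:,:,::-1])
E
```

```text
1.6 [0.57964778 0.23629195 0.11948059] [3.05140180e-01 2.64327225e-01 1.51994342e+00 9.38569048e-05
 1.35827469e+00 1.11735064e-01]
shift/.5 [0.0012 0.0003 0.119 ] turn/90 [-0.0006  0.     -0.0013] mm 59.48375188062235 deg 0.1317903190681091
shift/.5 [0.0012 0.0004 0.213 ] turn/90 [-0.0006  0.     -0.0013] mm 106.48235646280153 deg 0.1317903190681091
side [202.78818679 261.60240993]
top [131.36137661 167.0057922 ]
```

View pics/side1.png

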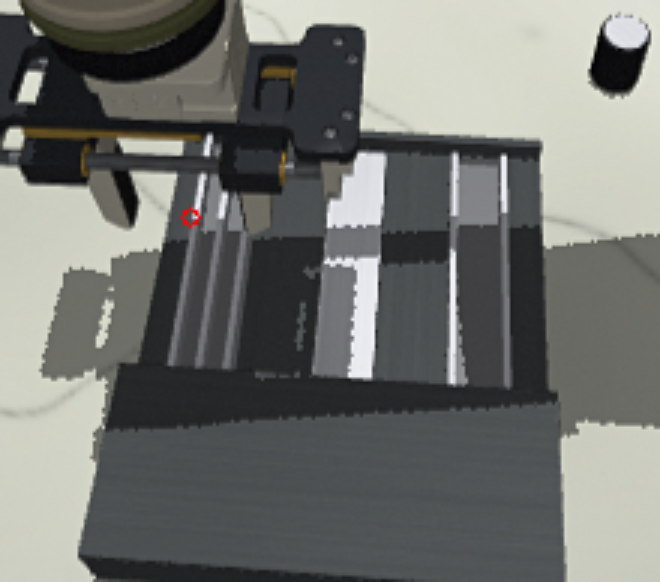

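View pics/top1.png

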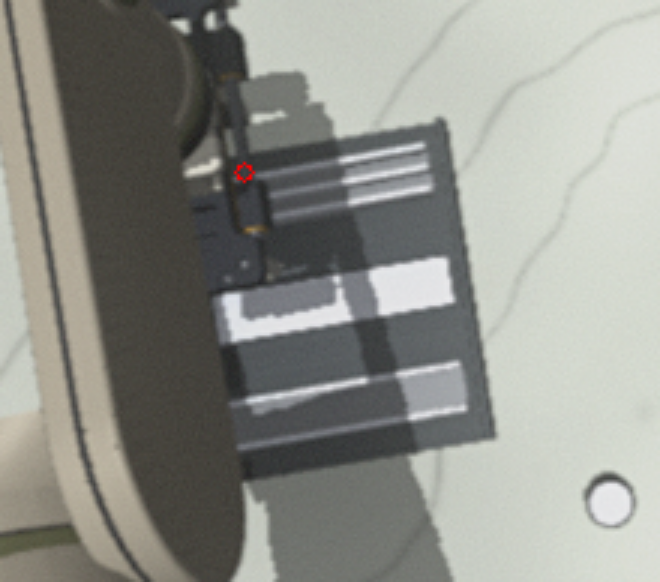

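The side view shows the fingers straddling the three-fin bar, with the TCP marker between them at crop (190,217). I'll descend now.

jog_arm:
  motion: [0.65,0.001,0,0.09,0,0,-0.001,0.65,0.001,0,0.15,0,0,-0.001,0.65,0.001,0,0.19,0,0,-0.001,0.65,0.001,0,0.205,0,0,-0.001,0.65,0.001,0,0.211,0,0,-0.001,0.65,0.001,0,0.211,0,0,-0.001]

```text
t: 2.3
tool_pos: [0.5793, 0.239, 0.0157]
orientation: [1.99, 2.43, 0.002]
force: [1.4, 0.4, 0.2]
opening: 0.0608
```

jog_arm:
  motion: [0,0,0,0,0,0,0,0,0,0,0,0,0,0,0,0,0,0,0,0,0,0,0,0,0,0,0,0,0,0,0,0,0,0,0]

```text
t: 2.8
tool_pos: [0.5797, 0.2391, 0.0165]
orientation: [1.99, 2.429, 0.003]
force: [-0.3, -1.0, 5.8]
opening: 0.0357
```

```bash
python3 - <<'E'
from h import *
s=read_state(); print(s["t"],s["tool_pos"],s["force"],s["opening"],s["dq"].round(3))
E
```

```text
2.8 [0.57967441 0.23905461 0.01647273] [-0.34811409 -0.9704036   5.80627528] 0.03573911841007351 [-0.     0.002 -0.001 -0.001  0.001 -0.001]
```

Opening is 35.7 mm against a 36 mm bar width, so the bar is gripped. Next I'll work out the tilt about its covered end.

```bash
python3 - <<'E'
from h import *
s=read_state(); R0=R.from_rotvec(s["orientation"]); print(R0.as_matrix().round(4))
piv=np.array([*(F+u*.24),.010]); w=np.array([-u[1],u[0],0]) # bar y
for t,l in [(1.75,.5e-3),(3.5,1e-3),(5.25,1.5e-3),(7,2e-3)]:
    Q=R.from_rotvec(w*np.radians(t)); p=piv+Q.apply(s["tool_pos"]-piv)+[0,0,l]
    rows(p,(Q*R0).as_matrix())
E
```

```text
[[-1.968e-01  9.804e-01  2.000e-03]
 [ 9.805e-01  1.968e-01  9.000e-04]
 [ 5.000e-04  2.100e-03 -1.000e+00]]
shift/.5 [ 0.0005  0.     -0.0088] turn/90 [ 0.0001 -0.0194 -0.    ] mm 4.410345597762769 deg 1.75
shift/.5 [ 0.0013  0.     -0.0176] turn/90 [ 0.0001 -0.0389 -0.0001] mm 8.818784813760615 deg 3.5
shift/.5 [ 0.0023  0.0001 -0.0264] turn/90 [ 0.0002 -0.0583 -0.0001] mm 13.224096309678126 deg 5.25
shift/.5 [ 0.0035  0.0001 -0.0351] turn/90 [ 0.0002 -0.0778 -0.0002] mm 17.62505965457197 deg 7.000000000000002
```

jog_arm:
  motion: [0,0.0005,0,-0.009,0,-0.019,0,0,0.001,0,-0.018,0,-0.039,0,0,0.002,0,-0.026,0,-0.058,0,0,0.0035,0,-0.035,0,-0.078,0,0,0.0035,0,-0.035,0,-0.078,0,0,0.0035,0,-0.035,0,-0.078,0,0,0.0035,0,-0.035,0,-0.078,0]

```text
t: 3.5
tool_pos: [0.5789, 0.2403, 0.0333]
orientation: [1.93, 2.355, -0.116]
force: [0.0, -0.5, -3.0]
opening: 0.0358
```

```bash
python3 - <<'E'
from h import *
s=read_state(); print(s["t"],s["tool_pos"],s["force"],s["wrist_torque"],s["opening"],R.from_rotvec(s["orientation"]).as_matrix().round(4))
for n in("side","top"):
    c=read_camera(n); f=c["frame"]
    x,y=(140,190) if n=="side" else (50,110)
    cv2.imwrite(f"pics/{n}2.png",cv2.resize(f[y:y+194,x:x+220],None,fx=3,fy=3)[:,:,::-1])
E
```

```text
3.5 [0.57892805 0.24034148 0.03326747] [ 0.00699679 -0.46697891 -3.02621878] [ 0.05262677  0.08993095 -0.00925492] 0.03581024287620599 [[-0.1949  0.9805  0.0249]
 [ 0.9733  0.1965 -0.1187]
 [-0.1213  0.0011 -0.9926]]
```

View pics/side2.png

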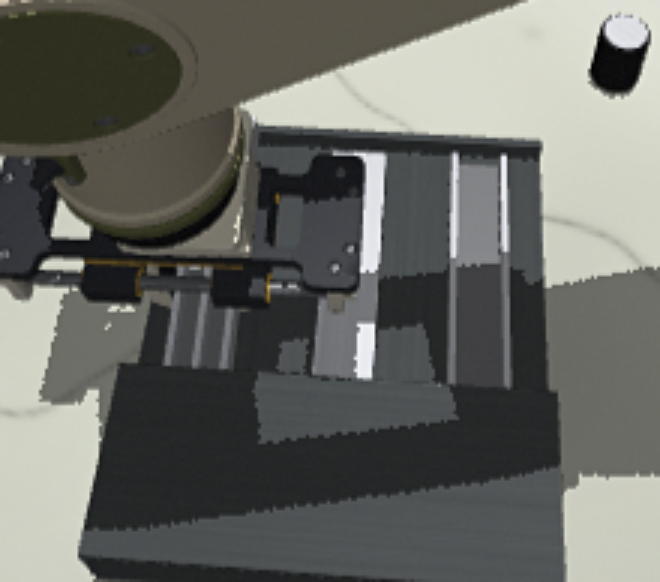

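View pics/top2.png

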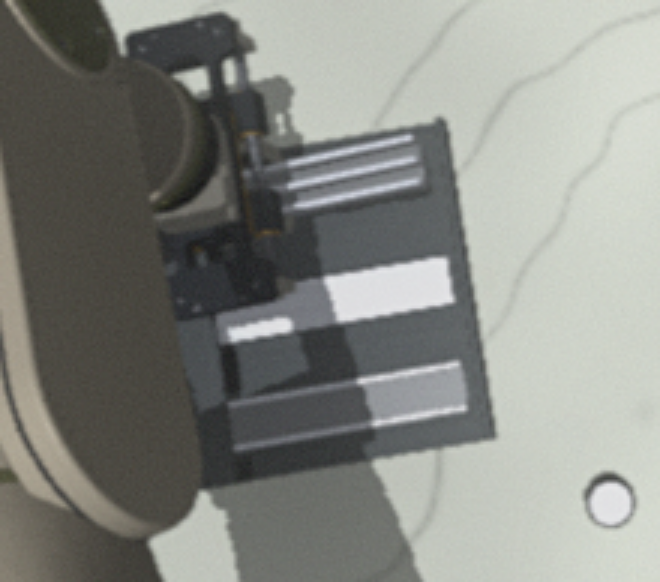

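The wrist reads 3.0 N, the bar's weight, so it's hanging free. The bar's lip end at top crop (416,160) has visibly risen. I'll check the tilt in numbers and compute the draw.

```bash
python3 - <<'E'
from h import *
s=read_state(); R0=R.from_rotvec(s["orientation"])
c=read_camera("top")
piv=np.array([*(F+u*.24),.012]); w=np.array([-u[1],u[0],0])
for t in (0,3.5,7):
    print(t,proj(c,piv+R.from_rotvec(w*np.radians(t)).apply([*(-.24*u),.024])), "seen ~(188.5,163.2)")
for d,h in [(.05,.003),(.09,.008)]:
    rows(s["tool_pos"]+[*(-u*d),h],R0.as_matrix())
E
```

```text
0 [192.06251097 165.11589048] seen ~(188.5,163.2)
3.5 [190.16285491 163.95452358] seen ~(188.5,163.2)
7 [187.79692069 162.84226915] seen ~(188.5,163.2)
shift/.5 [-0.1    -0.0004  0.0064] turn/90 [ 0.0001  0.     -0.    ] mm 50.102850187087995 deg 0.013852614538269881
shift/.5 [-0.1806 -0.0005  0.0062] turn/90 [ 0.0001  0.     -0.    ] mm 90.36402910414957 deg 0.013852614538269881
```

Seen tilt is about 6 degrees, which agrees with the joints. I'll draw the bar out gently.

jog_arm:
  motion: [0,-0.02,0,0.001,0,0,0,0,-0.045,0,0.003,0,0,0,0,-0.07,0,0.0045,0,0,0,0,-0.1,0,0.006,0,0,0,0,-0.13,0,0.006,0,0,0,0,-0.16,-0.0005,0.006,0,0,0,0,-0.18,-0.0005,0.006,0,0,0,0,-0.18,-0.0005,0.006,0,0,0]

```text
t: 4.45
tool_pos: [0.5971, 0.1506, 0.042]
orientation: [1.932, 2.352, -0.115]
force: [-0.2, 1.1, -2.9]
opening: 0.0355
```

```bash
python3 - <<'E'
from h import *
s=read_state(); print(s["t"],s["tool_pos"],s["force"],s["wrist_torque"],s["opening"])
R0=R.from_rotvec(s["orientation"])
for n in("side","top"):
    c=read_camera(n); f=c["frame"]
    cv2.imwrite(f"pics/{n}3.png",f[:,:,::-1])
rows(s["tool_pos"]+[*(-u*.03),.10],down(YB))
E
```

```text
4.45 [0.59713139 0.15058462 0.04199456] [-0.23459515  1.05230879 -2.91486423] [ 0.02324869  0.12486988 -0.01441338] 0.035492827201773165
shift/.5 [-0.0872  0.0006 -0.1915] turn/90 [0.0012 0.0773 0.0008] mm 105.2016912744911 deg 6.962111333796122
```

View pics/side3.png

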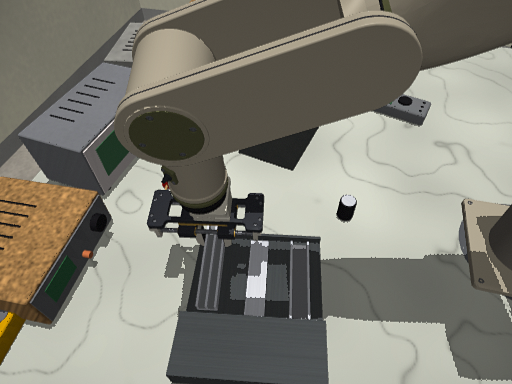

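View pics/top3.png

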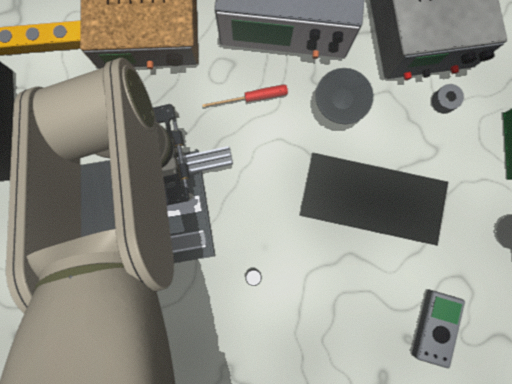

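The bar's tail, at about side (207,307), is now clear of the cover edge. I'll lift and level it.

jog_arm:
  motion: [0,-0.02,0,-0.03,0,0,0,0,-0.04,0,-0.07,0,0.02,0,0,-0.06,0,-0.11,0,0.04,0,0,-0.075,0,-0.15,0,0.06,0,0,-0.087,0,-0.191,0,0.077,0,0,-0.087,0,-0.191,0,0.077,0,0,-0.087,0,-0.191,0,0.077,0]

```text
t: 5.25
tool_pos: [0.6032, 0.1212, 0.1426]
orientation: [1.991, 2.426, 0.003]
force: [-0.4, 0.9, -3.1]
opening: 0.0352
```

```bash
cat >> h.py <<'E'
YM=78.2; MC=np.array([.5336,-.2804]); um=np.array([np.cos(np.radians(YM)),np.sin(np.radians(YM))])
E
python3 - <<'E'
from h import *
s=read_state(); print(s["t"],s["tool_pos"],s["force"],s["opening"],s["q"])
c=read_camera("top");cv2.imwrite("pics/top4.png",c["frame"][:,:,::-1])
rows([*(MC-um*.01),.12],down(YM))
E
```

```text
5.25 [0.60315711 0.121153   0.14259254] [-0.35422238  0.89503721 -3.10571844] 0.03521153261813954 [ 1.15532968e-01  2.12987782e-01  1.53618397e+00 -1.03517440e-03
  1.38873353e+00 -8.09139141e-02]
shift/.5 [-0.7795 -0.2999  0.0429] turn/90 [0.0009 0.0005 0.2566] mm 418.14542250590813 deg 23.098257897609358
```

View pics/top4.png

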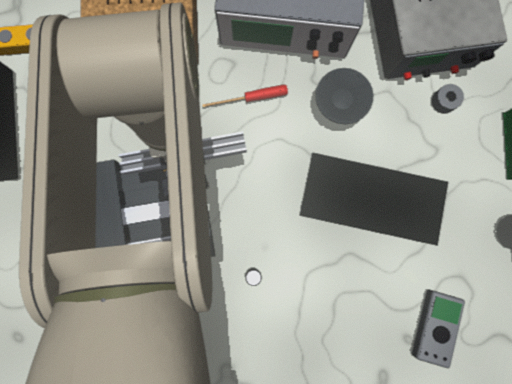

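The bar is clear of the rack and level, with its front end at top (245,145). I'll carry it to above the mat.

jog_arm:
  motion: [0,-0.04,-0.015,0,0,0,0.01,0,-0.1,-0.04,0,0,0,0.03,0,-0.17,-0.07,0,0,0,0.055,0,-0.24,-0.09,0,0,0,0.08,0,-0.31,-0.12,0,0,0,0.1,0,-0.38,-0.15,0,0,0,0.125,0,-0.43,-0.17,0,0,0,0.14,0,-0.45,-0.18,0,0,0,0.15]

```text
t: 6.1
tool_pos: [0.5565, -0.1183, 0.1395]
orientation: [-2.266, -2.176, 0.003]
force: [0.5, 0.7, -3.3]
opening: 0.0359
```

```bash
python3 - <<'E'
from h import *
s=read_state(); print(s["t"],s["tool_pos"],s["force"],s["opening"])
rows([*(MC-um*.01),.12],down(YM))
E
```

```text
6.1 [ 0.5565168  -0.11833772  0.13950515] [ 0.48993766  0.67662146 -3.2667911 ] 0.03589720379772567
shift/.5 [-0.3454 -0.0359  0.0394] turn/90 [-0.001   0.0008  0.1053] mm 174.74636180667173 deg 9.477461224391176
```

jog_arm:
  motion: [0,-0.05,-0.005,0.005,0,0,0.015,0,-0.12,-0.012,0.014,0,0,0.036,0,-0.19,-0.02,0.022,0,0,0.058,0,-0.26,-0.027,0.03,0,0,0.079,0,-0.31,-0.032,0.036,0,0,0.095,0,-0.345,-0.036,0.039,-0.001,0.001,0.105,0,-0.345,-0.036,0.039,-0.001,0.001,0.105,0,-0.345,-0.036,0.039,-0.001,0.001,0.105]

```text
t: 6.9
tool_pos: [0.5315, -0.2889, 0.1195]
orientation: [-2.436, -1.982, -0.001]
force: [0.8, -0.2, -3.2]
opening: 0.0352
```

```bash
python3 - <<'E'
from h import *
s=read_state(); print(s["t"],s["tool_pos"],s["force"],s["opening"])
for n in("side","top"):
    c=read_camera(n);cv2.imwrite(f"pics/{n}5.png",c["frame"][:,:,::-1])
    for k in (-.11,.13):
        print(n,k,proj(c,[*(s["tool_pos"][:2]+um*k),s["tool_pos"][2]+.0175]))
rows([*(MC-um*.01),.0115],down(YM))
E
```

```text
6.9 [ 0.53152682 -0.28893386  0.11953436] [ 0.82400859 -0.19113177 -3.16101167] 0.03518224731811164
side -0.11 [310.19751424  56.67954768]
side 0.13 [271.66651159 107.63031831]
top -0.11 [454.8295781  203.76364742]
top 0.13 [333.21485697 177.77900895]
shift/.5 [-3.500e-03  1.000e-04  2.171e-01] turn/90 [-0.0002 -0.0006  0.0013] mm 108.5409809759056 deg 0.13272908906286782
```

View pics/side5.png

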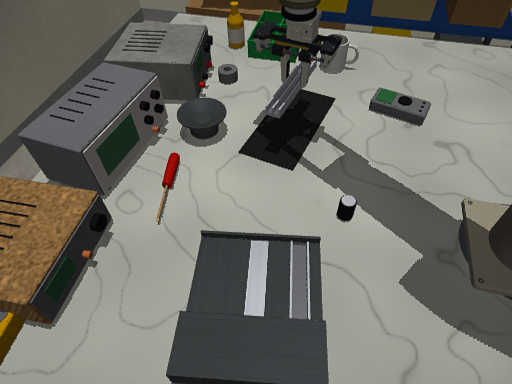

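View pics/top5.png

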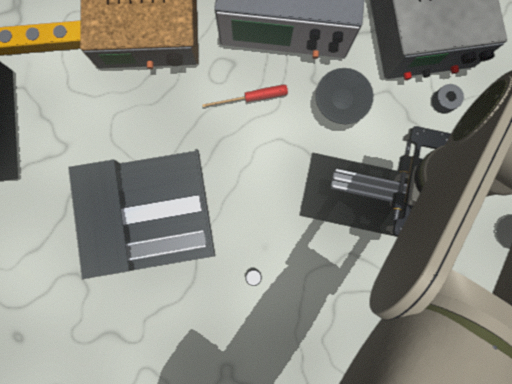

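The rear end appears at top (333,180) and side (270,108). Predictions were (333,178) and (272,108), so the bar hasn't slipped in the grip. I'll lower it, slowing near the mat.

jog_arm:
  motion: [0,-0.002,0,0.06,0,0,0.001,0,-0.003,0,0.12,0,0,0.001,0,-0.003,0,0.165,0,0,0.001,0,-0.003,0,0.19,0,0,0.001,0,-0.003,0,0.205,0,0,0.001,0,-0.003,0,0.21,0,0,0.001,0,-0.003,0,0.21,0,0,0.001,0,-0.003,0,0.21,0,0,0.001]

```text
t: 7.8
tool_pos: [0.5325, -0.2905, 0.0164]
orientation: [2.436, 1.981, 0.002]
force: [0.0, -0.2, -2.6]
opening: 0.0356
```

jog_arm:
  motion: [0,0,0,0.002,0,0,0,0,0,0,0.004,0,0,0,0,0,0,0.004,0,0,0]

```text
t: 8.1
tool_pos: [0.5327, -0.2907, 0.0148]
orientation: [2.436, 1.981, 0.002]
force: [0.2, -0.2, -2.7]
opening: 0.0357
```

```bash
python3 - <<'E'
from h import *
s=read_state(); print(s["t"],s["tool_pos"],s["force"],s["wrist_torque"],s["opening"])
rows([*(MC-um*.01),.0105],down(YM))
E
```

```text
8.1 [ 0.53269214 -0.29065469  0.01475331] [ 0.21696698 -0.17001882 -2.7001851 ] [-0.07001214  0.08857065 -0.04217926] 0.03572009499215557
shift/.5 [ 0.0004 -0.0024  0.0085] turn/90 [0.0014 0.     0.0003] mm 4.427282315119258 deg 0.1324921571704631
```

jog_arm:
  motion: [0,0,0,0.003,0,0,0,0,0,0,0.006,0,0,0,0,0,0,0.006,0,0,0,0,0,0,0.006,0,0,0]

```text
t: 8.5
tool_pos: [0.5325, -0.2906, 0.0115]
orientation: [2.436, 1.981, 0.002]
force: [-0.3, -0.0, -3.2]
opening: 0.0356
```

jog_arm:
  motion: [0,0,0,0.002,0,0,0,0,0,0,0.004,0,0,0,0,0,0,0.004,0,0,0]

```text
t: 8.8
tool_pos: [0.5327, -0.2907, 0.0105]
orientation: [2.436, 1.981, 0.002]
force: [-1.8, 2.1, 5.3]
opening: 0.0355
```

Contact came at TCP z = 0.0105, as predicted. I'll release now.

jog_arm:
  motion: [0.65,0,0,0,0,0,0,0.65,0,0,0,0,0,0,0.65,0,0,0,0,0,0,0.65,0,0,0,0,0,0,0.65,0,0,0,0,0,0]

```text
t: 9.3
tool_pos: [0.5327, -0.2907, 0.0104]
orientation: [2.436, 1.981, 0.002]
force: [-0.2, 1.2, -0.3]
opening: 0.0607
```

jog_arm:
  motion: [0.65,0,0,-0.03,0,0,0,0.65,0,0,-0.1,0,0,0,0.65,0,0,-0.18,0,0,0,0.65,0,0,-0.26,0,0,0,0.65,0,0,-0.3,0,0,0,0.65,0,0,-0.3,0,0,0]

```text
t: 9.9
tool_pos: [0.5349, -0.2922, 0.1666]
orientation: [2.43, 1.976, 0.006]
force: [0.3, -0.7, 0.4]
opening: 0.0604
```

jog_arm:
  motion: [0.65,0.1,0,0,0,0,0,0.65,0.2,0,0,0,0,0,0.65,0.3,0,0,0,0,0,0.65,0.4,0,0,0,0,0,0.65,0.5,0,0,0,0,0,0.65,0.5,0,0,0,0,0]

```text
t: 10.5
tool_pos: [0.5858, -0.0413, 0.1647]
orientation: [2.426, 1.985, 0.007]
force: [-0.3, -0.4, -0.2]
opening: 0.0602
```

```bash
python3 - <<'E'
from h import *
s=read_state(); print(s["t"],s["tool_pos"],s["force"],s["opening"],s["dq"].round(3))
for n in("side","top"):
    c=read_camera(n)
    x,y=(200,60) if n=="side" else (280,120)
    cv2.imwrite(f"pics/{n}6.png",cv2.resize(c["frame"][y:y+150,x:x+190],None,fx=4,fy=4,interpolation=cv2.INTER_CUBIC)[:,:,::-1])
    for k in (-.12,.12): print(n,(proj(c,[*(MC+um*k),.028])-[x,y])*4)
E
```

```text
10.5 [ 0.58580657 -0.04134076  0.16474058] [-0.34236056 -0.36926016 -0.17729269] 0.06016367441638979 [-0.085 -0.003  0.004 -0.048  0.    -0.082]
side [426.85782871 126.96227095]
side [284.95784107 333.04498902]
top [599.19449464 354.27466907]
top [174.26838528 263.31167698]
```

View pics/side6.png

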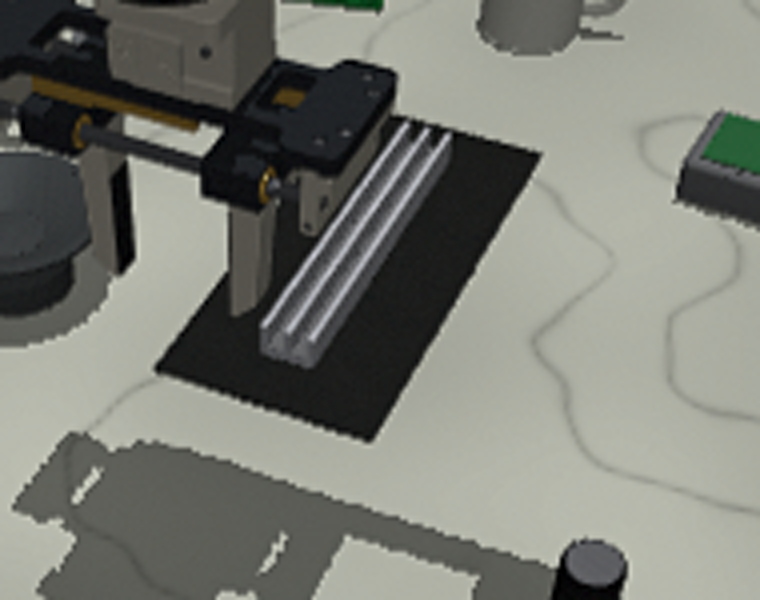

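View pics/top6.png

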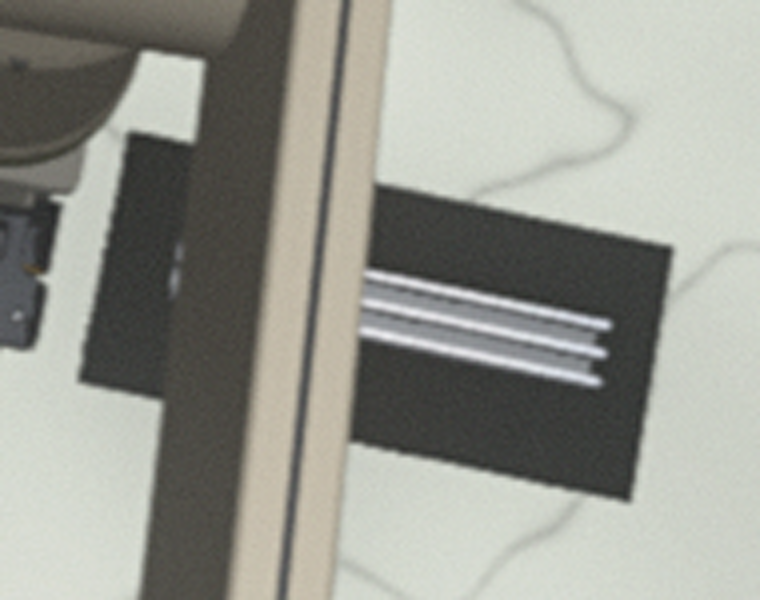

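Both views show the bar flat and fins up in the middle of the mat. Its far middle-fin end is at top crop (606,353) against an ideal (599,354), so about 4 mm off. The side view shows the near end at (290,332) against (285,333). The gripper is clear of everything, so I'm handing in.

```bash
python3 -c "
from plant import *
print(close_job()); s=read_state(); print(s['t'],s['force'])"
```

```text
the job is handed in; nothing more can be done
None
the job is handed in; nothing more can be done
```

The heat-sink bar is out of the rack and lying fins up along the middle of the mat, released, and the job is handed in. The robot reported no verdict.

- **Drawing out:** I gripped the bar across its width at 40 N (opening 35.7 mm for a 36 mm bar). I tilted its lip end up about 7 degrees by the arm's pose, about 6 as seen in the top view. I then drew it about 91 mm over the lip and lifted it clear.
- **Placing:** I turned it about 23 degrees to the mat's length and lowered it until it touched, with about 8 N of contact. I released it there and moved the gripper away.
- **Last checks:** Seen from both cameras, the bar lies flat, fins up and lined up with the mat. It is about 4 mm or less off centre, against the 30 mm allowed. The wrist force was near zero and the gripper hung well above everything at about 10.6 s of the 42 s.
- **Not checked:** The arm hid the bar's other end in the last top view, so I checked that end in the side view only. The joints were also still settling slightly, at under 0.1 rad/s, when I took the last readings.

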